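Fit the tube block in the thermal mixer

ROBOT

A 6-joint arm with a two-finger parallel gripper is mounted at the origin on a cart in front of the work surface, level with it; the furniture and walls round the work are solid. World frame = base frame: x ahead of the robot, y to its left, z up, the work surface at z = 0. Lengths are in m, angles in degrees, forces in N, time in s.
With the tool pointing down it reaches from about 0.4 to 0.825 m from the base axis. Payload 7 kg.
Tool frame: the origin (TCP) lies at the centre of the arm's flange, where the gripper is bolted on; the fingertips stand 178 mm ahead of it and the grasp point (between the pads) lies 159 mm ahead of it; z points along the fingers, y is the line along which they close (so a half turn about z gives the same grasp; the last joint's range is limited). The gripper opens to 88 mm and grips with 3 to 60 N. Pads are 19 mm wide; open, the fingers measure 130 mm over their backs; the gripper's body (78 mm by 193 mm) begins 47 mm behind the grasp point.
Start: joints at [-52.477, 20.546, 0.682, 0, -70.136, -16.507], TCP at [0.242, -0.63, 0.405] pointing down, gripper open.
Joint ranges: [-176.03, 176.03], [-82.01, 121.73], [-58.28, 71.71], [-173.87, 95.51], [-174.79, -0.11], [-173.66, 173.66]. Speed limits (degrees/s): [136.94, 136.94, 172.46, 180, 180, 180].

INTERFACE

Orientations are given as [roll, pitch, yaw] about the fixed x, y, z axes, in that order (R = Rz(yaw) Ry(pitch) Rx(roll)).
In Python, from plant import telemetry, snapshot, workorder, nets gives the robot as it stands.
- The arm moves only by the shell command python3 -m creep 'ROWS'. ROWS is JSON, a list that holds one entry, the list of rows, each a list of 5 numbers: the shift along the tool's x, y, z normalised to -1 to 1, where 1 is 0.2 m, then the turn about the tool's z normalised to -1 to 1, where 1 is pi/2 rad, then the opening, from 0 (shut) to 1 (fully open). In form: [[[x, y, z, spin, hand], ...]]. A call has 1 to 8 rows; each row shifts and turns the commanded pose from where the row before left it, along the tool's axes as they then stand; what a row does not reach is not made up. A row lasts 1/12 s, in which the tool goes at most 41.7 mm and 7.16 degrees, less where a joint would pass 70% of its speed; a pose out of reach is approached as far as the arm can. A call with a number of a shift or a turn outside -1 to 1 is refused whole. A call with a gripper value outside its range is refused whole. The fingers move at their own pace and stop on an object; the grip force is fixed at half the most. Time passes only in rows, so rows that do not move let the fingers close. It gives the time, the measured TCP pose, the force, the opening and the grip force at its end, in the units of the state.
- telemetry.get_obs(): the state, without advancing time (a new reading comes with each control period).
- snapshot(name): name is "scene" or "side" or "wrist"; returns a dict with "frame" (400x640x3 uint8, red, green, blue), "fx", "fy", "cx", "cy" (pixels), "rvec" (rotation vector, rad) and "tvec" (3), from world to camera coordinates, as OpenCV has them; the wrist camera has in their place "mount" (4x4, takes a point from camera to tool coordinates, whose origin is the TCP and whose axes are the flange's). Camera axes: x right, y down, z forward; pixel columns grow to the right and rows downward; lengths in m; the calibration is good to about 2 mm. A picture is of the moment at which its call begins: read the wrist's pose just before it. There is no depth.
- workorder.close_job(): hands the job in; it is judged then, once.
Trained networks look in a picture, given as the dict that the camera call returned (one of the last four; its "shot" number tells which), for a name from the list of things; names that differ only in an ending like _2 or _b are one class to them, and where a whole thing is asked for, a point or a joint stands for the part that bears it (a point fixed in the world has none). Each returns a list of dicts, best first, with "confidence" (0 to 1); they miss things now and then, are a little off and sometimes report something else, mostly with a low value. They report only what shows in the picture. A call takes as long as a camera call.
- nets.find_in(picture, query): "uv" ([column, row] in pixels, amid what is visible of it).
- nets.masks_of(picture, query): "region" (400x640 bool, what is visible of it) and "uv" ([column, row] in pixels, amid what is visible of it).
- nets.landmark_of(picture, query): "uv" ([column, row] in pixels: a listed point, or the origin of a listed thing).
The state is a dict: "clock": time; "joint_pos": joint angles; "qvel": joint speeds; "tau": joint torques, N m; "tool_pos": TCP position; "orientation": TCP orientation; "force": force on the tool from outside, world axes, zero at the start; "moment": the same for the moment, N m; "opening": finger opening in m; "gripper_force": force on a finger pad.
Only numpy, scipy, OpenCV 4.12 (cv2) and the standard library are available. Lean on these libraries where they do the work, as an engineer would, in place of code of your own. Each camera call takes 0.05 s, during which the arm holds its last target. There are 200 camera calls.

TASK

Fit the aluminium block that has the many small tube holes into the pocket of the thermal mixer: hook its wide tongue under the lip at the back of the pocket, then press the other end down until the sprung catch snaps over it, so that the block sits flat and fully home. Leave the block with the big holes, the bottle and the timer where they are.

Things in the scene. Friction and masses are not known exactly. Their poses are not given: they have to be found in the camera images.
- block_24: the block to fit: plain aluminium block 90 x 58 x 50 mm (x, y, z), about 0.45 kg, with 24 small holes (4 x 6, 10.5 mm wide) in its top. Origin: centre of its underside, z up. Its lowest 4.5 mm are set in by 1.5 mm all round. Grasp it across y (58 mm) with the fingertips 20 mm or more above its underside: the lowest 16 mm go into the pocket
- tongue_wide (a point): lower outer edge (middle) of the wide tongue at the foot of block_24's +x end, 53 mm from the block's origin along x; the tongue is 44 mm wide, 7 mm thick from the underside up and stands out 8 mm. Axes as the block's
- tongue_narrow (a point): lower outer edge (middle) of the narrow tongue at the foot of block_24's -x end, at x = -50 mm; 24 mm wide, 7 mm thick, stands out 5 mm. Axes as the block's
- block_6: the other block, to be left alone: the same outside shape and size as block_24, with 6 big holes (2 x 3, 23.5 mm wide) in its top. Origin and axes as for block_24. Which of the two stands nearer the mixer varies
- mixer: thermal mixer, fixed to the bench: white housing 230 x 164 mm, 62 mm high, with a sloping panel at its -x end; on it a dark metal platform (140 x 86 mm, top face 84 mm above the bench) with the pocket. Origin: on the bench under the housing, which reaches from x = -125 to +105 mm; +x points from the panel to the back
- seat (a point): centre of the pocket floor, 68 mm above the bench, axes as the mixer's. A block that is home has its origin here, wide tongue to +x. Pocket 16 mm deep; side walls at y = -30.5 and +30.5 mm; front wall at x = -47.2 mm with a gap 29 mm wide for narrow tongue and catch; at the back the lip's edge at x = +46 mm
- lip (a point): middle of the lower edge of the lip, 46 mm behind and 10 mm above the seat. Lip 6 mm thick; under it a slot 48 mm wide, 10 mm high, 8 mm deep. A level block cannot be lowered in, as the wide tongue lands on the lip: it has to come in tilted 10 to 20 degrees, +x end low
- catch_nose (a point): tip of the catch's sloping steel nose (22 mm wide), 46 mm before and 11 mm above the seat; the nose reaches 20 mm above the seat. A hooked block let down rests with its narrow tongue on the nose, about 9 degrees tilted; 10 to 15 N pressed down on the -x end of its top drive the catch back until it snaps over the tongue
- catch (a joint): slide of the sprung catch toward the panel (m): 0 = forward, up to 0.007 = pushed back; below 0.0025 with the block flat: snapped over its narrow tongue
- bottle_media: bystander: glass bottle with screw cap, 68 mm wide, 135 mm high, origin at the centre of its underside
- timer: bystander: flat bench timer 68 x 68 x 19 mm, origin at the centre of its underside

How it is judged:
By the outcome, as a careful person would: the job done as asked, in the order asked, and still so for the second after the job is handed in, with the robot touching nothing.
It also fails if it takes over 45 s, if anything falls off the work surface, if the arm or the gripper's body presses on something with over 40 N, if the wrist force passes 120 N, or if a joint passes its speed limit or range.

## Working session

There is one attempt and no reset: what is moved stays moved. The work goes in short steps, Python scripts to look and compute and a shell command to move; the robot and the scene stay as the last step left them, time stands still between calls to the robot, and variables do not carry over. Pictures are saved under pics/ and viewed, at most 13 in all, crops included, and the job is handed in when it is done.

```bash
mkdir -p pics; ls; cat > h.py <<'E'
import numpy as np, cv2
from scipy.spatial.transform import Rotation as Ro
from plant import telemetry, snapshot, workorder, nets
def obs(): return telemetry.get_obs()
def tool(o=None):
    o=o or obs(); T=np.eye(4); T[:3,:3]=Ro.from_euler('xyz',o['orientation'],degrees=True).as_matrix(); T[:3,3]=o['tool_pos']; return T
def shot(name):
    o=obs(); s=snapshot(name)
    if name=='wrist': C=tool(o)@np.array(s['mount'])
    else:
        R=cv2.Rodrigues(np.array(s['rvec'],float))[0]; C=np.eye(4); C[:3,:3]=R.T; C[:3,3]=-R.T@np.array(s['tvec']).ravel()
    s['C']=C; return s
def onz(s,uv,z):
    d=s['C'][:3,:3]@np.array([(uv[0]-s['cx'])/s['fx'],(uv[1]-s['cy'])/s['fy'],1]); c=s['C'][:3,3]
    return c+d*(z-c[2])/d[2]
def proj(s,P):
    p=np.linalg.inv(s['C'])@np.r_[P,1]; return np.array([p[0]/p[2]*s['fx']+s['cx'],p[1]/p[2]*s['fy']+s['cy']])
def save(s,n): cv2.imwrite('pics/'+n,s['frame'][:,:,::-1])
Z=dict(block_24=0,block_6=0,tongue_wide=0,tongue_narrow=0,mixer=0,seat=.068,lip=.078,catch_nose=.079,bottle_media=0,timer=0)
def marks(s,names=Z,k=2):
    for n in names:
        for r in nets.landmark_of(s,n)[:k]: print(n,np.round(r['uv'],1),round(r['confidence'],2),np.round(onz(s,r['uv'],Z[n]),4))
E
python3 - <<'E'
from h import *
o=obs(); print(o)
for n in ['scene','side','wrist']:
    s=shot(n); save(s,n+'0.png'); print(n,s['C'].round(3).tolist(),s['fx']); marks(s)
a=[cv2.imread(f'pics/{n}0.png') for n in ['scene','side']]
E
```

```text
pics
{'clock': 0.0, 'joint_pos': array([-5.24774682e+01,  2.05909388e+01,  6.34941892e-01, -2.23129025e-02,
       -7.01352382e+01, -1.65071343e+01]), 'qvel': array([-6.93874155e-02, -1.70365622e-04, -1.81058043e-02,  9.41166177e-02,
        9.63164773e-06, -2.13143490e-02]), 'tau': array([-3.04068762e-04, -5.82717705e+01,  2.93073070e+01,  6.99728519e+00,
        7.17966323e-03, -1.61358962e-04]), 'tool_pos': array([ 0.2420082 , -0.62991888,  0.40373002]), 'orientation': array([ 1.79906565e+02, -5.81475283e-03, -1.58992196e+02]), 'force': array([ 0.15552749, -0.41739989,  0.64377326]), 'moment': array([-0.01253819, -0.0089641 ,  0.01389392]), 'gripper_force': 0.0, 'opening': 0.0875353521001658}
scene [[0.605, -0.398, 0.689, -0.22], [-0.796, -0.315, 0.517, -0.674], [0.012, -0.862, -0.507, 0.636], [0.0, 0.0, 0.0, 1.0]] 454.32241179811564
block_24 [318.3 233.4] 0.81 [ 0.491  -0.1235  0.    ]
block_6 [318.3 233.4] 0.81 [ 0.491  -0.1235  0.    ]
tongue_wide [336.  227.9] 0.62 [ 0.5364 -0.1433  0.    ]
tongue_narrow [301.3 239.3] 0.94 [ 0.4471 -0.1067  0.    ]
mixer [257.4 199.7] 0.75 [0.
[... 487 characters left out ...]
4.5] 0.78 [ 0.4891 -0.1235  0.    ]
block_6 [418.3 207.1] 0.88 [ 0.4283 -0.3501  0.    ]
block_6 [353.6 244.5] 0.78 [ 0.4891 -0.1235  0.    ]
tongue_wide [334.5 237.4] 0.72 [ 0.5384 -0.1277  0.    ]
tongue_narrow [372.4 253.5] 0.92 [ 0.44   -0.1129  0.    ]
mixer [280.  300.9] 0.82 [0.5187 0.1034 0.    ]
seat [268.9 263.7] 0.56 [0.5428 0.0965 0.068 ]
lip [247.5 254. ] 0.65 [0.5843 0.1029 0.078 ]
catch_nose [284.1 269.9] 0.55 [0.5002 0.1098 0.079 ]
bottle_media [249.5 236.1] 0.56 [ 0.7042 -0.0387  0.    ]
timer [304.2 222.3] 0.96 [ 0.6317 -0.1494  0.    ]
wrist [[-0.359, 0.891, 0.277, 0.166], [0.933, 0.343, 0.107, -0.659], [0.001, 0.297, -0.955, 0.384], [0.0, 0.0, 0.0, 1.0]] 333.1352802523998
```

View pics/side0.png

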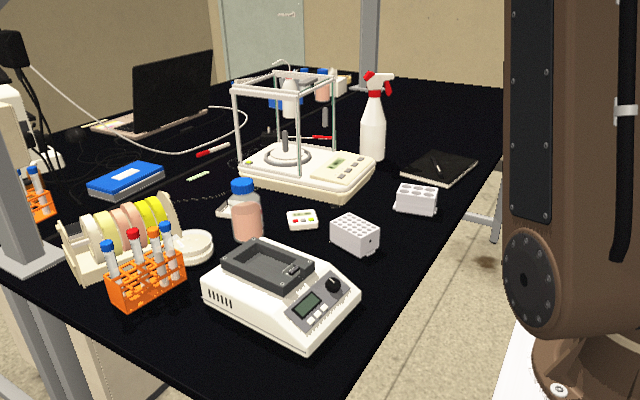

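View pics/scene0.png

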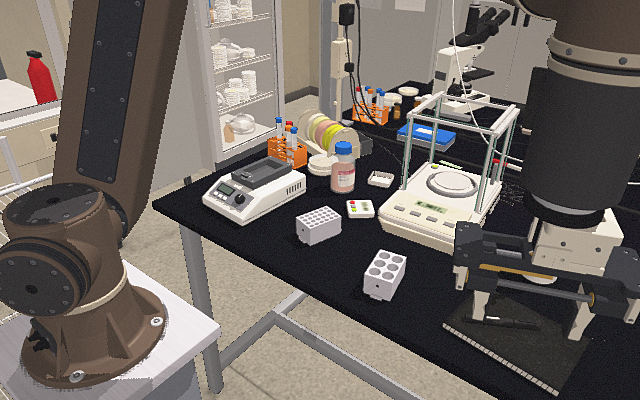

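The side view shows block_24 (24 holes) at about (354,232), next to the mixer, whose pocket is at (268,262). block_6 is at (416,198). The scene view agrees: block_24 at (318,225), block_6 at (385,275). I'll turn to the block's yaw (about -15°) and move over it.

```bash
python3 -m creep '[[[0,0,0,0.067,1],[0,0,0,0.067,1],[0,0,0,0.067,1],[0,0,0,0.067,1],[0,0,0,0.067,1],[0,0,0,0.067,1]]]'; python3 -m creep '[[[-0.038,0.1975,0,0,1],[-0.038,0.1975,0,0,1],[-0.038,0.1975,0,0,1],[-0.038,0.1975,0,0,1],[-0.038,0.1975,0,0,1],[-0.038,0.1975,0,0,1],[-0.038,0.1975,0,0,1]]]';  python3 -m creep '[[[-0.038,0.1975,0,0,1],[-0.038,0.1975,0,0,1],[-0.038,0.1975,0,0,1],[-0.038,0.1975,0,0,1],[-0.038,0.1975,0,0,1],[-0.038,0.1975,0,0,1],[-0.038,0.1975,0,0,1],[0,0,0,0,1]]]'
python3 - <<'E'
from h import *
for i in range(2):
    s=shot('wrist'); marks(s)
save(s,'w1.png'); print(s['C'].round(3).tolist())
E
```

```text
clock: 2.15
tool_pos: [0.2421, -0.6301, 0.4046]
orientation: [180.0, -0.0, 164.5]
force: [0.0, -0.7, -0.8]
opening: 0.0878
gripper_force: 0.0
clock: 2.73
tool_pos: [0.3661, -0.3754, 0.4049]
orientation: [-180.0, 0.0, 164.8]
force: [1.5, -0.4, -0.1]
opening: 0.0874
gripper_force: 0.0
clock: 3.4
tool_pos: [0.4918, -0.1195, 0.405]
orientation: [179.9, 0.1, 165.1]
force: [0.2, -0.6, -0.2]
opening: 0.0875
gripper_force: 0.0
block_24 [307.7 166.4] 0.82 [ 0.4865 -0.127   0.    ]
block_24 [118.1 166.3] 0.69 [ 0.4293 -0.3413  0.    ]
block_6 [307.7 166.4] 0.82 [ 0.4865 -0.127   0.    ]
block_6 [118.1 166.3] 0.69 [ 0.4293 -0.3413  0.    ]
tongue_wide [309.8 210.2] 0.58 [ 0.5395 -0.1388  0.    ]
tongue_narrow [309.8 121.6] 0.81 [ 0.4377 -0.1112  0.    ]
mixer [511.8 142.5] 0.91 [0.5198 0.1065 0.    ]
seat [321.3 276.8] 0.28 [ 0.593  -0.1395  0.068 ]
lip [555.1 223.8] 0.87 [0.5896 0.0991 0.078 ]
catch_nose [557.5 131. ] 0.56 [0.498 0.105 0.079]
bottle_media [415.5 304.5] 0.58 [ 0.7048 -0.0369  0.    ]
timer [323.3 277.4] 0.68 [ 0.6333 -0.146   0.    ]
block_24 [313.7 166.8] 0.9 [ 0.4853 -0.1258 
[... 209 characters left out ...]
02  0.    ]
tongue_wide [564.2 228. ] 0.45 [0.6411 0.1533 0.    ]
tongue_narrow [315.7 126.8] 0.77 [ 0.4416 -0.1116  0.    ]
tongue_narrow [557.4 174.5] 0.44 [0.5696 0.1489 0.    ]
mixer [517. 141.] 0.68 [0.5174 0.1064 0.    ]
seat [557.7 176. ] 0.68 [0.543  0.1043 0.068 ]
lip [563.2 226.1] 0.81 [0.5919 0.1003 0.078 ]
lip [314.1 123.5] 0.46 [ 0.4321 -0.1106  0.078 ]
catch_nose [568.  129.2] 0.92 [0.4968 0.1084 0.079 ]
catch_nose [313.3 168.8] 0.7 [ 0.4716 -0.1222  0.079 ]
bottle_media [418.2 308. ] 0.69 [ 0.7077 -0.0413  0.    ]
timer [327.2 281.7] 0.86 [ 0.6369 -0.149   0.    ]
[[0.263, 0.921, 0.286, 0.41], [0.965, -0.251, -0.078, -0.104], [-0.0, 0.297, -0.955, 0.384], [0.0, 0.0, 0.0, 1.0]]
```

View pics/w1.png

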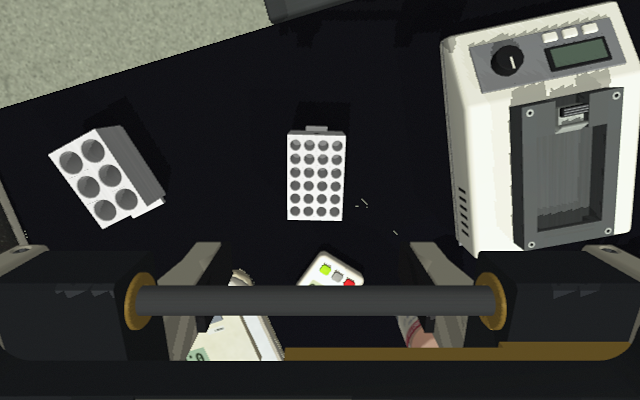

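The wrist view shows block_24's top at (287–346, 132–221), with the narrow tongue at (316,128) on the panel side. block_6 is at left (95,175) and the mixer pocket at (572,175). Next I'll refine both the block pose and the pocket pose.

```bash
python3 - <<'E'
from h import *
s=shot('wrist'); o=obs(); print(o['tool_pos'],o['orientation'])
g=s['frame'].min(2); 
m=np.zeros_like(g); r=slice(120,235),slice(275,360); m[r]=(g[r]>110)
m=cv2.morphologyEx(m,cv2.MORPH_CLOSE,np.ones((15,15)));cs=cv2.findContours(m,cv2.RETR_EXTERNAL,cv2.CHAIN_APPROX_NONE)[0]
c=max(cs,key=cv2.contourArea)[:,0]
P=np.array([onz(s,p,.05)[:2] for p in c],np.float32); rc=cv2.minAreaRect(P); print(rc, cv2.boxPoints(rc).round(4).tolist(), cv2.boundingRect(c))
# dark pocket floor/platform outline
big=cv2.resize(s['frame'][60:260,430:640,::-1],None,fx=2.8,fy=2.8,interpolation=cv2.INTER_CUBIC); cv2.imwrite('pics/c1.png',big)
E
```

```text
[ 0.48941981 -0.1241253   0.40464928] [-1.79998521e+02 -1.29800408e-03  1.64843139e+02]
((0.4862588942050934, -0.11680243909358978), (0.07279127091169357, 0.09848623722791672), 73.37841033935547) [[0.4287000000476837, -0.13760000467300415], [0.5230000019073486, -0.16580000519752502], [0.5439000129699707, -0.09600000083446503], [0.4494999945163727, -0.06780000030994415]] (286, 126, 70, 95)
```

View pics/c1.png

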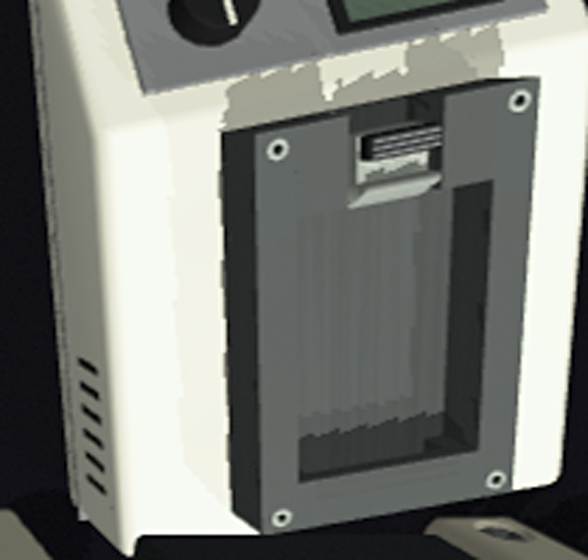

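```bash
cat > scr.py <<'E'
from h import *
E
python3 - <<'E'
from h import *
s=shot('wrist')
f=lambda L,z:np.array([onz(s,p,z)[:2] for p in L])
sc=np.array([(278,149),(520,100),(496,480),(282,517)])/2.8+[430,60]
Q=f(sc,.084); print(Q.round(4),Q.mean(0)); 
for a,b in((0,3),(1,2)): d=Q[b]-Q[a]; print(np.degrees(np.arctan2(d[1],d[0])),np.hypot(*d))
for a,b in((0,1),(3,2)): d=Q[b]-Q[a]; print(np.degrees(np.arctan2(d[1],d[0]))-90,np.hypot(*d))
B=f([(287,131),(345.5,131),(343,221),(288,221)],.05); print(B.round(4),B.mean(0),[np.degrees(np.arctan2(*(B[b]-B[a])[::-1])) for a,b in((0,3),(1,2),(0,1),(3,2))],[np.hypot(*(B[b]-B[a])) for a,b in((0,3),(1,2),(0,1),(3,2))])
E
```

```text
[[0.4724 0.0736]
 [0.477  0.1464]
 [0.605  0.138 ]
 [0.5998 0.0653]] [0.53854189 0.1058252 ]
-3.723238691560673 0.12769335333536477
-3.750184761002156 0.12823104654843756
-3.626214014068566 0.07291702801469743
-4.04897075155651 0.07285779410149788
[[ 0.4343 -0.1382]
 [ 0.4493 -0.0826]
 [ 0.5408 -0.1074]
 [ 0.5254 -0.1642]] [ 0.48742863 -0.12311078] [np.float64(-15.92205786885452), np.float64(-15.203599258697313), np.float64(74.85827118756063), np.float64(74.86174754300703)] [np.float64(0.0947594263261657), np.float64(0.0947471215866678), np.float64(0.057681627509201666), np.float64(0.058869833849602995)]
```

```bash
python3 -m creep '[[[0,0,0.18,0,1],[0,0,0.18,0,1],[0,0,0.18,0,1],[0,0,0.18,0,1],[0,0,0.18,0,1],[0,0,0.1,0,1],[0,0,0,0,1]]]';  python3 -m creep '[[[0,0,0,0,0],[0,0,0,0,0],[0,0,0,0,0],[0,0,0,0,0],[0,0,0,0,0],[0,0,0,0,0],[0,0,0,0,0],[0,0,0,0,0]]]'
```

```text
clock: 5.18
tool_pos: [0.4876, -0.1243, 0.2005]
orientation: [-179.9, -0.4, 164.8]
force: [-1.2, -0.2, -0.3]
opening: 0.0877
gripper_force: 0.0
clock: 5.85
tool_pos: [0.4898, -0.1243, 0.206]
orientation: [180.0, 0.1, 164.8]
force: [-1.1, -0.5, 8.9]
opening: 0.0582
gripper_force: 29.9
```

```bash
python3 -m creep '[[[0,0,-0.1,0,0],[0,0,-0.19,0,0],[0,0,-0.19,0,0],[0,0,-0.19,-0.0635,0],[0,0,-0.1,-0.0635,0],[0,0,0,0,0]]]'
python3 - <<'E'
from h import *
o=obs(); print(o['tool_pos'],o['orientation'],o['force'],o['opening'])
s=shot('wrist'); M=np.array(s['mount'])
T=np.eye(4); T[:3,:3]=Ro.from_euler('xyz',[180,0,164.84],degrees=True).as_matrix(); T[:3,3]=[.4894,-.1241,.4047]; s['C']=T@M
f=lambda L,z:np.array([onz(s,np.array(p)/2.8+[430,60],z)[:2] for p in L])
Q=f([(278,149),(520,100),(496,480),(282,517)],.084); c=Q.mean(0); print(c)
R=Ro.from_euler('z',-3.8,degrees=True).as_matrix()[:2,:2]
print(((f([(299,481),(478,450),(493,182),(262,533),(512,490),(540,77),(257,130),(452,188)],.084)-c)@R*1000).round(1))
E
```

```text
clock: 6.35
tool_pos: [0.4903, -0.1242, 0.3639]
orientation: [180.0, 0.5, 176.6]
force: [0.8, -0.2, -4.6]
opening: 0.0578
gripper_force: 29.9
[ 0.49028345 -0.12421582  0.36392043] [179.95249295   0.49907608 176.62049404] [ 0.78539431 -0.23921894 -4.57351713] 0.057831069280555966
[0.53859247 0.10620726]
[[ 51.1 -30.5]
 [ 51.5  29.8]
 [-40.4  29.7]
 [ 68.7 -43.4]
 [ 69.1  42.2]
 [-69.8  41.9]
 [-71.  -42.9]
 [-41.   17.1]]
```

```bash
python3 -m creep '[[[0.017,0.194,0,0,0],[0.017,0.194,0,0,0],[0.017,0.194,0,0,0],[0.017,0.194,0,0,0],[0.017,0.194,0,0,0],[0.017,0.194,0,0,0],[0,0,0,0,0],[0,0,0,0,0]]]'
python3 - <<'E'
from h import *
A=[]
for i in range(4):
    s=shot('wrist'); o=obs(); A.append(np.r_[o['tool_pos'],o['orientation'][2],o['force'][2]]); marks(s,['seat','lip','catch_nose'],1)
print(np.array(A).round(4)); save(s,'w2.png'); print(s['C'].round(4).tolist())
E
```

```text
clock: 7.07
tool_pos: [0.4833, 0.1112, 0.3565]
orientation: [-179.9, -0.2, 176.3]
force: [-0.2, -1.0, -5.3]
opening: 0.0581
gripper_force: 29.9
seat [314.9 235.6] 0.36 [0.5185 0.106  0.068 ]
lip [312.6 233. ] 0.19 [0.5119 0.1051 0.078 ]
[[ 4.833000e-01  1.100000e-01  3.566000e-01  1.762685e+02 -4.548700e+00]
 [ 4.840000e-01  1.084000e-01  3.580000e-01  1.761400e+02 -3.823800e+00]
 [ 4.842000e-01  1.087000e-01  3.586000e-01  1.761767e+02 -4.438700e+00]
 [ 4.842000e-01  1.092000e-01  3.587000e-01  1.762366e+02 -5.244300e+00]]
[[0.0657, 0.9529, 0.2961, 0.4026], [0.9978, -0.0628, -0.0193, 0.1142], [0.0002, 0.2967, -0.955, 0.338], [0.0, 0.0, 0.0, 1.0]]
```

View pics/w2.png

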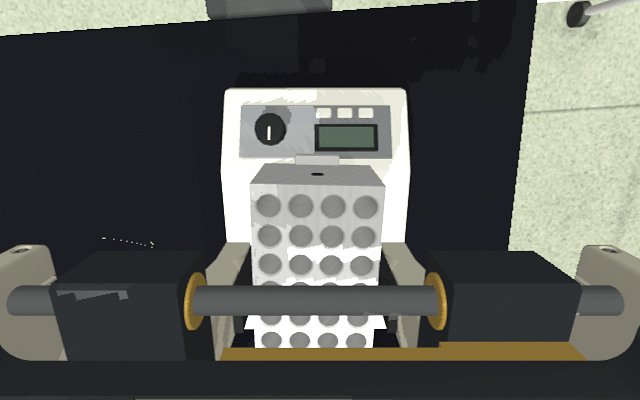

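The block hangs level in the fingers and square with the mixer: block centre column is about 317, housing centre about 317. Its top front edge is at row 184. I'll use that edge to get the block's x offset in the grip.

```bash
python3 - <<'E'
from h import *
s=shot('wrist'); T=tool(); Ti=np.linalg.inv(T)
for z in(.2,.204,.208):
    print(z,[((Ti@np.r_[onz(s,p,z),1])[:3]*1000).round(1).tolist() for p in((250.5,183),(384,185))])
a=shot('scene'); marks(a,['block_24','tongue_narrow','seat','mixer'],2)
print(T[:3,3])
E
```

```text
0.2 [[46.6, -27.8, 158.7], [45.8, 29.3, 158.7]]
0.204 [[47.7, -27.0, 154.7], [46.8, 28.4, 154.7]]
0.208 [[48.7, -26.2, 150.7], [47.9, 27.6, 150.7]]
block_24 [382.  283.7] 0.68 [ 0.4306 -0.3384  0.    ]
block_24 [241.  150.8] 0.61 [0.704  0.3653 0.    ]
tongue_narrow [226.3 153.8] 0.71 [0.6582 0.3855 0.    ]
tongue_narrow [261.5 175.8] 0.56 [0.6195 0.1902 0.    ]
seat [261.3 173.9] 0.91 [0.5371 0.1058 0.068 ]
mixer [259.1 196.2] 0.71 [0.5295 0.1122 0.    ]
mixer [260.5 170.4] 0.26 [0.6427 0.2169 0.    ]
[0.48420284 0.10945234 0.35869096]
```

```bash
python3 -m creep '[[[-0.13,0,0,0,0],[-0.13,0,0,0,0],[0,0,0.1,0,0],[0,0,0.1,0,0],[0,0,0.06,0,0],[0,0,0,0,0],[0,0,0,0,0]]]'
python3 - <<'E'
from h import *
A=[]
for i in range(4):
    s=shot('side' if i%2 else 'scene'); o=obs(); A.append(np.r_[o['tool_pos'],o['orientation'][2],o['force']])
    if i<2: im=s['frame'][110:310,140:400] if i else s['frame'][90:250,170:378]; cv2.imwrite(f'pics/c2_{i}.png',cv2.resize(im[:,:,::-1],(780,600),interpolation=cv2.INTER_CUBIC))
print(np.array(A).mean(0).round(4))
E
```

```text
clock: 8.75
tool_pos: [0.5362, 0.1061, 0.3063]
orientation: [-179.9, -0.1, 176.3]
force: [0.7, 0.7, -3.8]
opening: 0.0578
gripper_force: 29.9
[ 5.3650e-01  1.0630e-01  3.0770e-01  1.7629e+02  4.8300e-01  3.9600e-02
 -4.1647e+00]
```

View pics/c2_1.png

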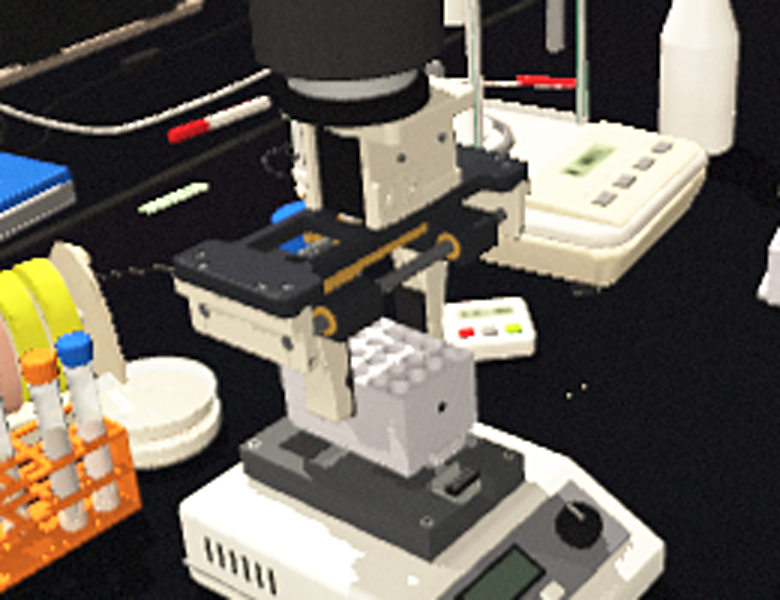

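The block hangs level over the pocket with its narrow end over the catch, as planned. Now I'll lower it gently, so the narrow end meets the catch and turns the block in the grip.

```bash
python3 -m creep '[[[0,0,0.035,0,0],[0,0,0.025,0,0],[0,0,0,0,0]]]';python3 -m creep '[[[0,0,0.01,0,0],[0,0,0.01,0,0],[0,0,0,0,0]]]';python3 -m creep '[[[0,0,0.01,0,0],[0,0,0.01,0,0],[0,0,0,0,0]]]'
```

```text
clock: 9.2
tool_pos: [0.5358, 0.106, 0.2938]
orientation: [-180.0, -0.0, 176.3]
force: [-0.2, 0.1, -3.9]
opening: 0.0577
gripper_force: 29.9
clock: 9.45
tool_pos: [0.537, 0.1064, 0.2916]
orientation: [180.0, 0.2, 176.3]
force: [2.5, 0.8, 2.0]
opening: 0.0582
gripper_force: 30.0
clock: 9.7
tool_pos: [0.5379, 0.1066, 0.2884]
orientation: [179.9, 0.3, 176.3]
force: [5.3, -0.1, 5.7]
opening: 0.0578
gripper_force: 30.0
```

```bash
python3 -m creep '[[[0,0,0.01,0,0],[0,0,0.01,0,0],[0,0,0,0,0]]]';python3 -m creep '[[[0,0,0.01,0,0],[0,0,0.005,0,0],[0,0,0,0,0]]]'
python3 - <<'E'
from h import *
A=[]
for i in range(2):
    s=shot('side'if i else 'wrist'); o=obs(); A.append(np.r_[o['tool_pos'],o['orientation'][2],o['force']])
    if i==0: w=s['frame'][100:350,150:480,::-1]
    else: im=s['frame'][180:300,200:330,::-1]
print(np.array(A).round(4)); cv2.imwrite('pics/c3.png',np.hstack([cv2.resize(w,(400,430)),cv2.resize(im,(400,430),interpolation=cv2.INTER_CUBIC)]))
E
```

```text
clock: 9.95
tool_pos: [0.5383, 0.1067, 0.2848]
orientation: [179.9, 0.4, 176.4]
force: [6.0, -1.0, 6.5]
opening: 0.0582
gripper_force: 30.0
clock: 10.2
tool_pos: [0.5386, 0.1067, 0.2835]
orientation: [179.9, 0.5, 176.4]
force: [3.4, -2.1, 19.5]
opening: 0.0576
gripper_force: 30.0
[[ 5.386000e-01  1.067000e-01  2.835000e-01  1.763866e+02  3.019900e+00
  -1.962400e+00  1.846260e+01]
 [ 5.386000e-01  1.067000e-01  2.835000e-01  1.763867e+02  2.570400e+00
  -1.525300e+00  1.925740e+01]]
```

View pics/c3.png

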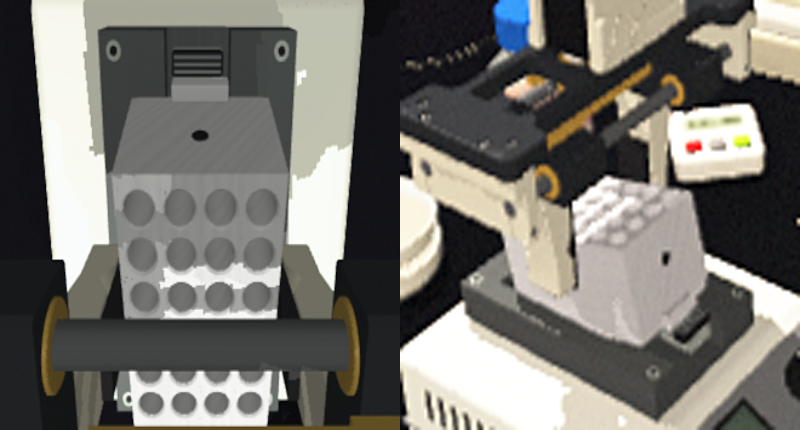

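The block is now tilted with its +x end down in the pocket. The narrow tongue is up on the catch, at about (200,90) in the left half, and the block is centred in y. Next I'll slide it toward the lip.

```bash
python3 -m creep '[[[-0.01,0,0,0,0],[-0.01,0,0,0,0],[0,0,0,0,0]]]';python3 -m creep '[[[-0.01,0,0,0,0],[-0.01,0,0,0,0],[0,0,0,0,0]]]';python3 -m creep '[[[-0.01,0,0,0,0],[-0.01,0,0,0,0],[0,0,0,0,0]]]'
```

```text
clock: 10.55
tool_pos: [0.541, 0.1065, 0.2834]
orientation: [179.9, 0.2, 176.3]
force: [-9.2, 2.9, 28.0]
opening: 0.0578
gripper_force: 30.0
clock: 10.8
tool_pos: [0.5433, 0.106, 0.2833]
orientation: [180.0, 0.0, 176.3]
force: [-18.7, 5.1, 33.9]
opening: 0.0577
gripper_force: 30.0
clock: 11.05
tool_pos: [0.5467, 0.1054, 0.2828]
orientation: [-180.0, -0.1, 176.3]
force: [-19.7, 3.1, 34.4]
opening: 0.0578
gripper_force: 30.0
```

```bash
python3 -m creep '[[[0,0,-0.005,0,0],[0,0,0,0,0]]]';python3 -m creep '[[[-0.01,0,0,0,0],[-0.01,0,0,0,0],[0,0,0,0,0]]]'
python3 - <<'E'
from h import *
s=shot('side'); print(obs()['force'],obs()['tool_pos']); a=s['frame'][190:290,205:325,::-1]
w=shot('wrist'); b=w['frame'][60:350,150:480,::-1]
cv2.imwrite('pics/c4.png',np.hstack([cv2.resize(b,(400,430)),cv2.resize(a,(400,430),interpolation=cv2.INTER_CUBIC)]))
E
```

```text
clock: 11.22
tool_pos: [0.5467, 0.1053, 0.2829]
orientation: [180.0, -0.1, 176.3]
force: [-15.8, 2.9, 25.4]
opening: 0.058
gripper_force: 30.0
clock: 11.47
tool_pos: [0.5507, 0.1048, 0.2826]
orientation: [-180.0, -0.1, 176.3]
force: [-15.1, 1.3, 22.2]
opening: 0.058
gripper_force: 30.0
[-14.81571619   0.12346567  21.99473232] [0.55066581 0.10478247 0.28254316]
```

View pics/c4.png

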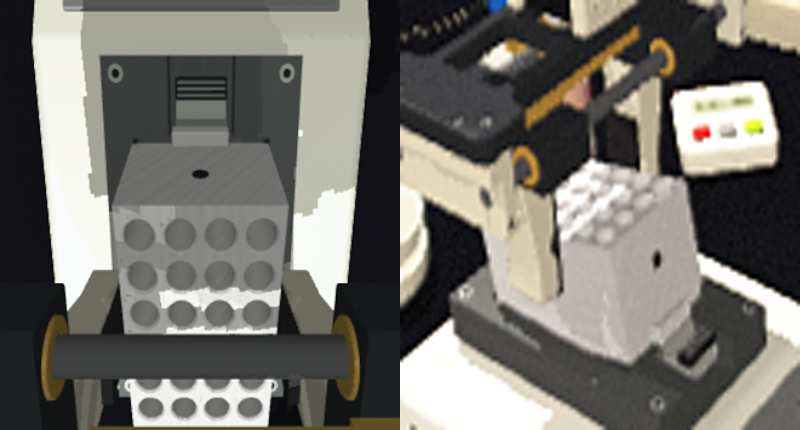

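The block has slid about 12 mm and the narrow tongue now lies on the nose. By height, the wide tongue is under the lip. I'll push a little more.

```bash
python3 -m creep '[[[-0.01,0,0,0,0],[0,0,0,0,0]]]';python3 -m creep '[[[-0.01,0,0,0,0],[0,0,0,0,0]]]'
```

```text
clock: 11.73
tool_pos: [0.5526, 0.1046, 0.2822]
orientation: [-179.9, -0.1, 176.3]
force: [-13.6, 1.1, 18.3]
opening: 0.0579
gripper_force: 30.0
clock: 11.9
tool_pos: [0.5535, 0.1045, 0.2814]
orientation: [-179.9, -0.3, 176.2]
force: [-18.3, 3.9, 19.3]
opening: 0.0579
gripper_force: 30.0
```

```bash
python3 -m creep '[[[-0.01,0,0,0,0],[0,0,0,0,0],[0,0,0,0,0]]]'
```

```text
clock: 12.15
tool_pos: [0.5543, 0.1044, 0.2812]
orientation: [-179.9, -0.5, 176.2]
force: [-24.2, 6.6, 22.4]
opening: 0.0577
gripper_force: 30.0
```

```bash
python3 -m creep '[[[0.01,0,0,0,0],[0,0,-0.005,0,0],[0,0,0,0,0.85],[0,0,0,0,0.85],[0,0,0,0,0.85],[0,0,0,0,0.85],[0,0,0,0,0.85]]]'; python3 -m creep '[[[0,0,-0.1,0,0.85],[0,0,-0.15,0,0.85],[0,0,-0.1,0,0.4],[0,0,0,0,0],[0,0,0,0,0],[0,0,0,0,0],[0,0,0,0,0]]]'
python3 - <<'E'
from h import *
s=shot('side'); a=s['frame'][190:290,205:325,::-1]
w=shot('wrist'); b=w['frame'][60:350,150:480,::-1]; print(obs()['tool_pos'],obs()['force'],obs()['orientation'])
cv2.imwrite('pics/c5.png',np.hstack([cv2.resize(b,(400,430)),cv2.resize(a,(400,430),interpolation=cv2.INTER_CUBIC)]))
cv2.imwrite('pics/w5.png',w['frame'][:,:,::-1]); print(w['C'].tolist())
E
```

```text
clock: 12.73
tool_pos: [0.5562, 0.1048, 0.2816]
orientation: [-180.0, 0.0, 176.3]
force: [0.8, -0.5, -0.4]
opening: 0.0743
gripper_force: 0.0
clock: 13.32
tool_pos: [0.5557, 0.1046, 0.3506]
orientation: [-180.0, -0.1, 176.3]
force: [-0.2, 0.1, 1.2]
opening: 0.0464
gripper_force: 0.0
[0.55586948 0.10466856 0.3505893 ] [-0.52907998  0.25219934 -0.66011765] [-1.79944707e+02 -9.23847086e-02  1.76261816e+02]
[[0.06506999414943648, 0.9534889694067413, 0.2943207112675949, 0.47415568258938173], [0.9978803347379996, -0.06192214151795279, -0.020012144637939384, 0.10970019970915554], [-0.0008563904316709657, 0.2949990400145418, -0.9554971653468822, 0.32999368994387995], [0.0, 0.0, 0.0, 1.0]]
```

View pics/c5.png

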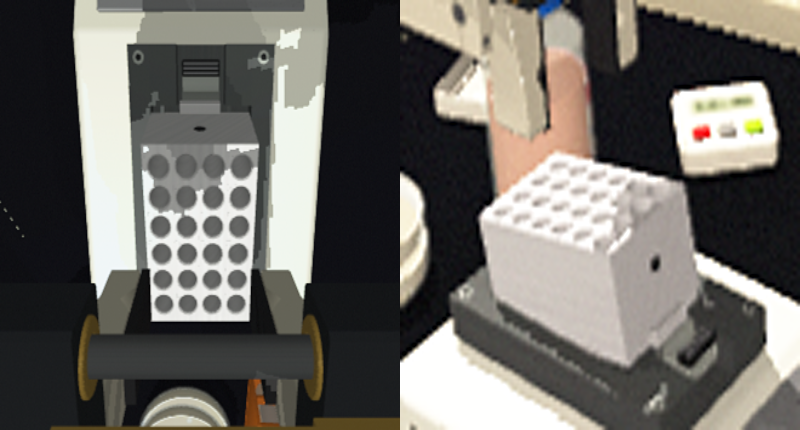

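The released block stays hooked at the back, with its narrow end resting raised on the nose. Now I'll press the -x end down with closed fingertips.

```bash
python3 -m creep '[[[0.11,0,0,0,0],[0.11,0,0,0,0],[0,0,0,0,0],[0,0,0,0,0],[0,0,0.08,0,0],[0,0,0.08,0,0],[0,0,0,0,0],[0,0,0,0,0]]]'; python3 -m creep '[[[0,0,0.015,0,0],[0,0,0.015,0,0],[0,0,0.01,0,0],[0,0,0,0,0]]]'; python3 -m creep '[[[0,0,0.01,0,0],[0,0,0.01,0,0],[0,0,0,0,0]]]'
```

```text
clock: 14.08
tool_pos: [0.5125, 0.1076, 0.319]
orientation: [-179.9, -0.1, 176.3]
force: [-1.2, -0.7, 0.4]
opening: 0.0006
gripper_force: 0.0
clock: 14.42
tool_pos: [0.5124, 0.1077, 0.3118]
orientation: [180.0, 0.0, 176.3]
force: [0.8, -0.0, 1.3]
opening: 0.0007
gripper_force: 0.3
clock: 14.67
tool_pos: [0.5113, 0.1076, 0.3082]
orientation: [-180.0, -0.1, 176.3]
force: [-5.7, 2.0, 7.5]
opening: 0.0003
gripper_force: 3.9
```

```bash
python3 -m creep '[[[0,0,0.01,0,0],[0,0,0.01,0,0],[0,0,0,0,0]]]'; python3 -m creep '[[[0,0,0.01,0,0],[0,0,0.01,0,0],[0,0,0,0,0]]]';  python3 -m creep '[[[0,0,0.01,0,0],[0,0,0.01,0,0],[0,0,0,0,0]]]'
```

```text
clock: 14.92
tool_pos: [0.5119, 0.1077, 0.3038]
orientation: [180.0, 0.0, 176.3]
force: [0.5, 0.6, -0.7]
opening: 0.0004
gripper_force: 0.0
clock: 15.17
tool_pos: [0.5121, 0.1076, 0.2992]
orientation: [-180.0, -0.0, 176.3]
force: [1.1, -0.5, -0.3]
opening: 0.0005
gripper_force: 0.0
clock: 15.42
tool_pos: [0.5123, 0.1077, 0.2964]
orientation: [-180.0, 0.0, 176.3]
force: [-3.4, -0.3, 9.2]
opening: 0.0005
gripper_force: 4.6
```

```bash
python3 -m creep '[[[0,0,0.01,0,0],[0,0,0,0,0]]]'; python3 -m creep '[[[0,0,0.01,0,0],[0,0,0,0,0],[0,0,0,0,0]]]'; python3 -m creep '[[[0,0,-0.05,0,0],[0,0,-0.2,0,0],[0,0,-0.2,0,0],[0.1,0,0,0,0],[0.1,0,0,0,0],[0,0,0,0,0],[0,0,0,0,0]]]'
python3 - <<'E'
from h import *
s=shot('side'); a=s['frame'][190:290,205:325,::-1]; marks(s,['timer','bottle_media'],1)
w=shot('wrist'); b=w['frame'][40:330,150:480,::-1]; T=tool();print(T[:3,3]); save(w,'w6.png')
np.save('C6.npy',w['C'])
cv2.imwrite('pics/c6.png',np.hstack([cv2.resize(b,(400,430)),cv2.resize(a,(400,430),interpolation=cv2.INTER_CUBIC)]))
E
```

```text
clock: 15.58
tool_pos: [0.5122, 0.1077, 0.2962]
orientation: [-180.0, 0.1, 176.3]
force: [-11.0, 0.0, 27.5]
opening: 0.0007
gripper_force: 13.5
clock: 15.83
tool_pos: [0.5121, 0.1076, 0.2961]
orientation: [180.0, 0.1, 176.4]
force: [-19.4, -0.2, 43.9]
opening: 0.0008
gripper_force: 22.1
clock: 16.42
tool_pos: [0.4716, 0.1102, 0.3821]
orientation: [180.0, 0.0, 176.3]
force: [-0.3, 0.6, -0.8]
opening: 0.0003
gripper_force: 0.0
timer [299.8 222.2] 0.68 [ 0.6409 -0.1447  0.    ]
bottle_media [248.5 236.9] 0.82 [ 0.704 -0.035  0.   ]
[0.47274867 0.11033541 0.38132513]
```

View pics/c6.png

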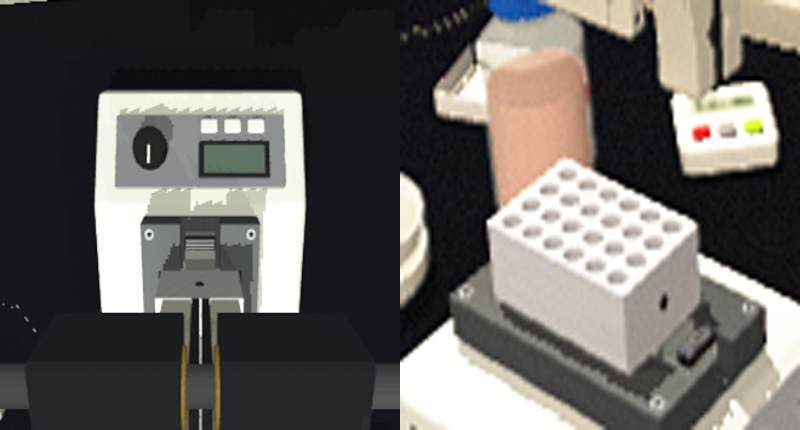

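The block now looks flat and low in the pocket, and the press met a hard stop at the expected top height of 0.118 m. I'll touch the back end too, to check it is also home.

```bash
python3 -m creep '[[[-0.17,0,0,0,0],[-0.17,0,0,0,0],[-0.17,0,0,0,0],[0,0,0.2,0,0],[0,0,0.15,0,0],[0,0,0.04,0,0],[0,0,0,0,0],[0,0,0,0,0]]]'; python3 -m creep '[[[0,0,0.01,0,0],[0,0,0.01,0,0],[0,0,0,0,0]]]'; python3 -m creep '[[[0,0,0.01,0,0],[0,0,0,0,0],[0,0,0,0,0]]]'
```

```text
clock: 17.28
tool_pos: [0.5746, 0.1037, 0.3041]
orientation: [-179.9, -0.0, 176.3]
force: [0.8, 0.9, -0.3]
opening: 0.0003
gripper_force: 0.0
clock: 17.53
tool_pos: [0.5741, 0.1038, 0.301]
orientation: [179.9, 0.1, 176.3]
force: [-1.1, 0.2, -0.3]
opening: 0.0002
gripper_force: 0.0
clock: 17.78
tool_pos: [0.574, 0.1037, 0.298]
orientation: [180.0, 0.0, 176.3]
force: [0.4, 0.6, -0.3]
opening: 0.0002
gripper_force: 0.0
```

```bash
python3 -m creep '[[[0,0,0.01,0,0],[0,0,0,0,0],[0,0,0,0,0]]]'; python3 -m creep '[[[0,0,0.005,0,0],[0,0,0,0,0],[0,0,0,0,0]]]'; python3 -m creep '[[[0,0,-0.05,0,0],[0,0,-0.2,0,0],[0,0,-0.2,0,0],[0,0,-0.15,0,0],[0.2,0,0,0,0],[0.2,0,0,0,0],[0.2,0,0,0,0],[0,0,0,0,0]]]'
python3 - <<'E'
from h import *
w=shot('wrist'); s=shot('side')
f=w['frame'][:,150:480,::-1]; c=w['frame']; m=nets.masks_of(s,'catch'); print([(x['confidence'],x['uv']) for x in m[:2]])
t=nets.landmark_of(w,'catch_nose')[:1]; print(t); 
uv=proj(w,[.4982,.1086,.079]); u,v=map(int,uv); print(uv)
k=c[max(0,v-50):v+50,max(0,u-65):u+65,::-1]; cv2.imwrite('pics/c7.png',cv2.resize(k,(780,600),interpolation=cv2.INTER_CUBIC))
E
```

```text
clock: 18.03
tool_pos: [0.5742, 0.1037, 0.2964]
orientation: [180.0, 0.1, 176.3]
force: [-1.8, -0.1, 5.4]
opening: 0.0004
gripper_force: 2.9
clock: 18.28
tool_pos: [0.5741, 0.1037, 0.2964]
orientation: [180.0, 0.1, 176.3]
force: [-4.7, 0.8, 13.7]
opening: 0.0005
gripper_force: 6.5
clock: 18.95
tool_pos: [0.4489, 0.1101, 0.4152]
orientation: [179.9, -0.1, 176.3]
force: [-0.3, -0.3, -0.1]
opening: 0.0005
gripper_force: 0.0
[(0.62, [289.8, 274.3])]
[{'uv': [312.1, 229.7], 'confidence': 0.76}]
[316.34330421 231.55429518]
```

View pics/c7.png

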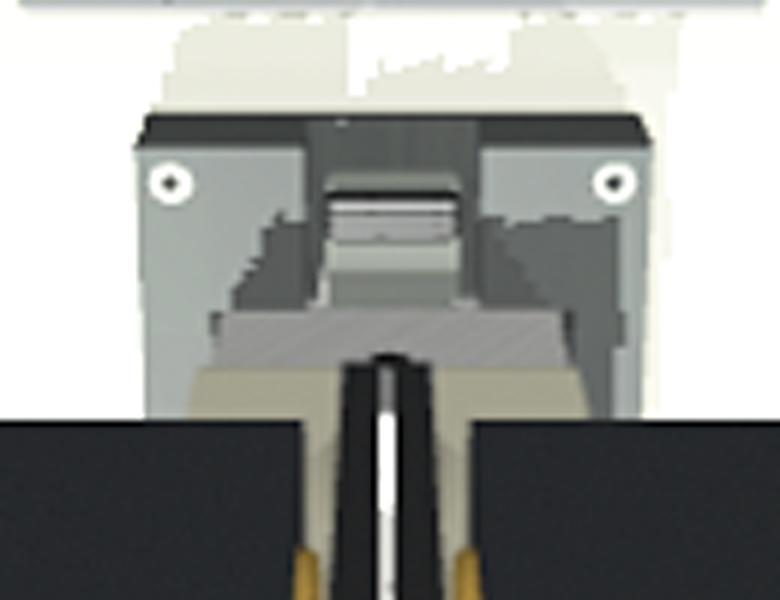

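The front and back of the top are at the same height (stop at 0.2964 m at both ends), so the block is flat. The nose lies over the narrow tongue against the block, and the catch is at its forward place relative to the screws. I'm handing in.

```bash
python3 -c "
from plant import workorder; print(workorder.close_job())"
```

```text
the job is handed in; nothing more can be done
None
```

The block with the 24 small holes sits flat and fully home in the mixer pocket, with its wide tongue under the lip and, as far as touch and the pictures show, the catch snapped over its other end; I never went near the other block, the bottle or the timer, and the job was handed in at about 19 s.

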